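# Secure the chisel rack and hold its tilt index pin out

## Task

I am about to tilt this chisel rack up. First swing the hinged keeper bar fully shut over the chisels until it clicks into its ball catch; only then take the round pull knob of the sprung index plunger on the side of the rack, pull it fully back to its stop and keep holding it there, clear of its hole: finish while still holding it back, with the rack lying flat, the keeper shut, the chisels in their notches and the things beside the rack left alone.

Things in the scene. Friction and masses are not known exactly. Their poses are not given: they have to be found in the camera images.
- rack: The rack's steel frame, about 270 mm (its x) by 290 mm (its y), fixed to the bench but placed and turned differently every time. Origin: middle of the frame on the bench top, z up. Its x points from the chisels' handle ends to their blades, its y to the keeper's pivot side; the pull knob is on its -y side.
- tray (a joint): Tilt of the plywood tray that lies on the frame (236 x 238 mm, floor top 46 mm above the bench), in rad: 0 = flat on the frame. It rests flat by its own weight; while the index pin is in its hole the tray is locked.
- keeper (a joint): Angle of the keeper bar, rad: 0 = shut, along the rack's -y from its pivot, over the chisels' shanks, at its stop; grows as it opens towards the rack's +x, to 1.0. It swings level about an upright pivot and stays where left. In the last 0.1 rad a sprung ball must be overcome (about 5 N at the knob); then it snaps into a groove under the bar's end: within 0.02 it is in the catch.
- keeper_knob (a point): Point on the axis of the upright round wooden knob on the keeper bar (20 mm diameter, 34 mm high), 170 mm from the pivot, 114 mm above the bench; the knob's top is at 131 mm. The steel bar below it is 12 mm wide (34 mm in the last 24 mm, beyond the knob), underside 79 mm and top 93 mm above the bench. The wooden combs under it reach 76 mm.
- keeper_pivot (a point): Point on the keeper's upright pivot axis, 114 mm above the bench.
- plunger (a joint): Stroke of the index plunger, in m: 0 = seated in its hole, 0.014 = fully back at its stop. It slides level, outwards along the rack's -y. Its spring pulls back with 6 N when seated, 13 N fully back; it snaps home when let go.
- pull_knob: The plunger's black pull knob, level, axis along the rack's y, 62 mm above the bench: a round grip part 24 mm in diameter and 24 mm long, then an outer collar of 34 mm diameter, 9 mm long. Origin: on its axis at the inner end (161 mm from the rack's origin along -y when seated). Inward is a 20 mm neck 14 mm long, a nut, and 20 mm away the cheek plate, 86 mm high, 56 mm wide. Bare bench below.
- pull_grip (a point): Point on the pull knob's axis in the middle of its grip part (12 mm outwards from pull_knob), 62 mm above the bench; moves with the plunger.
- chisel0: Carving chisel, 210 mm, lying along the rack's x in the notched combs, wooden handle of 24 mm diameter, axis 64 mm above the bench. Origin on its axis, 105 mm from either end. The five lie in any order. Leave in place.
- chisel1: As chisel0, a gouge.
- chisel2: As chisel0, a skew chisel.
- chisel3: As chisel0, narrow blade.
- chisel4: As chisel0, wide blade.
- mallet: Joiner's mallet lying on the bench on the knob side of the rack, 60 mm high, about 300 mm long; origin under the handle, 100 mm from the head's middle. Leave alone.
- stone: Honing stone in a wooden tray, 220 x 75 x 36 mm, lying on the keeper's pivot side of the rack; origin under its middle. Leave alone.
- wax_tin: Round flat metal tin, 84 mm diameter, 38 mm high, near the blade end of the rack; origin under its middle. Leave alone.

How it is judged:
By the outcome, as a careful person would: the job done as asked, in the order asked, and still so for the second after the job is handed in, while the arm keeps its last pose, push and grip.
It also fails if it takes over 48 s, if anything falls off the work surface, if the arm or the gripper's body presses on something with over 40 N, if the wrist force passes 120 N, or if a joint passes its speed limit or range.

## Robot

A 7-joint arm with a two-finger parallel gripper is mounted at the origin on the work surface. World frame = base frame: x ahead of the robot, y to its left, z up, the work surface at z = 0. Lengths are in mm, angles in rad, forces in N, time in s.
With the tool pointing down it reaches from about 425 to 825 mm from the base axis. Payload 3.6 kg.
Tool frame: the origin (TCP) lies on the centre line of the jaws, within the pads' length; the fingertips stand 8 mm ahead of it and the grasp point (between the pads) lies 11 mm behind it; z points along the fingers, y is the direction in which the jaws open and shut (so a half turn about z gives the same grasp; the last joint's range is limited). The gripper opens to 93 mm and grips with 3 to 60 N. Pads are 15 mm wide; open, the fingers measure 128 mm over their backs; the gripper's body (75 mm by 188 mm) begins 65 mm behind the grasp point.
Start: joints at [-1.173, 0.615, -0.013, 1.423, 0.008, 1.103, -0.04], TCP at [267.26, 592.479, 187.24] pointing down, gripper open.
Joint ranges: [-3.12, 3.12], [-0.3, 2.06], [-1.34, 1.32], [0.26, 2.42], [-1.36, 4.5], [0.01, 1.98], [-2.84, 2.84]. Speed limits (rad/s): [2.79, 2.79, 3.14, 3.14, 3.14, 3.14, 3.14].

## Interface

Orientations are given as a unit quaternion [w, x, y, z].
In Python, from workcell import ctrl gives the robot as it stands. Calls block until the motion is done:
- ctrl.reach(position, orientation): joint-space move of the TCP to a pose.
- ctrl.move_l(position, attitude=None, v=150): straight line of the TCP; attitude=None keeps the orientation; v is the mean speed in mm/s.
- ctrl.move_j(angles): joint-space move.
- ctrl.open_gripper() and ctrl.grasp(): open the fingers fully, or close them until they stop; the grip force is fixed at half the most.
- ctrl.wait(seconds).
- ctrl.solve_ik(position, orientation): joint angles nearest the present ones, or None.
- ctrl.get_state(): the state.
- ctrl.camera(name): name is "scene" or "top" or "wrist"; returns a dict with "pixels" (480x640x3 uint8, red, green, blue), "camera_matrix" (3x3 intrinsics, pixels), "k1" (the pictures are not rectified: a ray, as slopes to the right and down, at radius r is drawn at 1 + k1 r^2 times it, then the intrinsics apply), "eye" and "orientation" of the camera in the world. Camera axes: x right, y up, looking along -z (the intrinsics and any distortion apply to the point x, -y, -z); pixel columns grow to the right and rows downward; lengths in mm; the calibration is good to about 2 mm. A picture is of the moment at which its call begins. There is no depth.
A pose or a line that the arm cannot do raises ctrl.PlanningError and nothing moves.
- ctrl.job_done(): hands the job in, once; it reports no verdict.
The state is a dict: "time": time; "qpos": joint angles; "joint_vel": joint speeds; "joint_efforts": joint torques, N m; "ee_pos": TCP position; "ee_rot": TCP orientation; "ft_force": force on the tool from outside, world axes, zero at the start; "moment": the same for the moment, N m; "width": finger opening in mm.
Only numpy, scipy, OpenCV 4.12 (cv2) and the standard library are available. Lean on these libraries where they do the work, as an engineer would, in place of code of your own. Each camera call takes 0.05 s, during which the arm holds its last target. There are 200 camera calls.

## Working session

There is one attempt and no reset: what is moved stays moved. The work goes in short steps, each a Python script; the robot and the scene stay as the last script left them, time stands still between calls to the robot, and variables do not carry over. Pictures are saved under pics/ and viewed, about 8 in all and at most 12, crops included, and the job is handed in when it is done.

```bash
mkdir -p pics; ls
cat > h.py <<'E'
import numpy as np, cv2
from scipy.spatial.transform import Rotation as R
from workcell import ctrl
def rot(q): return R.from_quat([q[1],q[2],q[3],q[0]])
def snap(name,fn):
    c=ctrl.camera(name); cv2.imwrite(f'pics/{fn}.png',c['pixels'][:,:,::-1])
    np.savez(f'pics/{fn}.npz',**{k:c[k] for k in c}); return c
def load(fn): return np.load(f'pics/{fn}.npz')
def ray(c,uv):
    K=np.array(c['camera_matrix'],float)
    k=float(c['k1'])
    p=cv2.undistortPoints(np.array([[uv]],float),K,np.array([k,0,0,0,0.]))[0,0]
    return np.array(c['eye'],float), rot(c['orientation']).apply([p[0],-p[1],-1.])
def atz(c,uv,z):
    e,d=ray(c,uv); return e+d*(z-e[2])/d[2]
def proj(c,P):
    p=rot(c['orientation']).inv().apply(np.atleast_2d(P)-np.array(c['eye'],float))
    s=np.c_[p[:,0]/-p[:,2],-p[:,1]/-p[:,2]]; s=s*(1+float(c['k1'])*(s**2).sum(1))[:,None]
    return s@np.array(c['camera_matrix'])[:2,:2].T+np.array(c['camera_matrix'])[:2,2]
def tri(obs):
    A=np.zeros((3,3));b=np.zeros(3)
    for c,uv in obs:
        e,d=ray(c,uv);d/=np.linalg.norm(d);M=np.eye(3)-np.outer(d,d);A+=M;b+=M@e
    X=np.linalg.solve(A,b); return X,[np.round(proj(c,X)[0]-uv,1) for c,uv in obs]
E
python3 - <<'E'
from h import *
for n in('scene','top'):
    c=snap(n,n+'0');print(n,c['eye'],c['orientation'],c['k1'],c['camera_matrix'])
print(ctrl.get_state())
E
```

```text
pics
scene [1299.80785765  562.93155767  953.43094372] [0.40209731 0.17107705 0.36106788 0.8238206 ] -0.026970303107915795 [[520.94016812   0.         315.30820853]
 [  0.         520.94016812 234.28730896]
 [  0.           0.           1.        ]]
top [ 3.67687733e+02 -4.03421031e-01  1.25481726e+03] [-0.66896077 -0.06751878  0.07335173  0.73658145] 0.0013291903053450683 [[505.55292174   0.         323.90720505]
 [  0.         505.55292174 233.17771711]
 [  0.           0.           1.        ]]
{'time': 0.1, 'qpos': array([-1.17354006,  0.61581641, -0.01260773,  1.42469274,  0.00812137,
        1.103369  , -0.04038104]), 'joint_vel': array([-0.00025193, -0.00185316, -0.00053556, -0.00317181, -0.00168376,
        0.00183362, -0.0009471 ]), 'joint_efforts': array([ 1.00615482e-03, -4.60039437e+01,  2.09882841e-01, -1.66244531e+01,
       -6.12385059e-02,  1.69742550e-02,  8.57497889e-05]), 'ee_pos': array([266.96229141, 591.82197501, 186.21626648]), 'ee_rot': array([-2.10544257e-04,  2.10253951e-01,  9.77646167e-01, -1.09745209e-03]), 'ft_force': array([ 0.27530466, -1.00072429, -0.11368803]), 'moment': array([ 0.02636422, -0.0297435 ,  0.04816025]), 'width': 92.99920325461099}
```

View pics/top0.png

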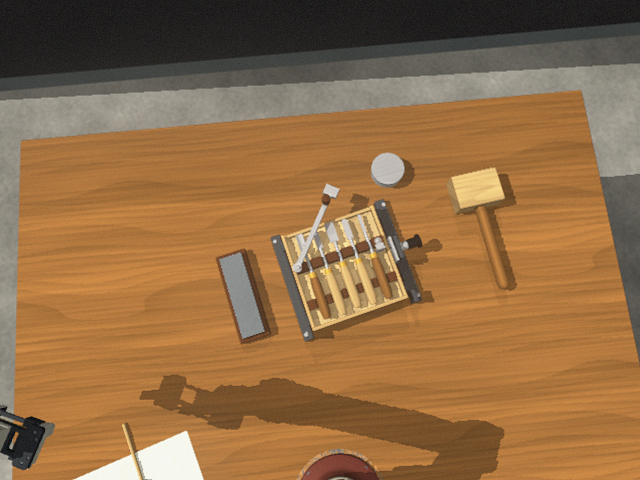

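View pics/scene0.png

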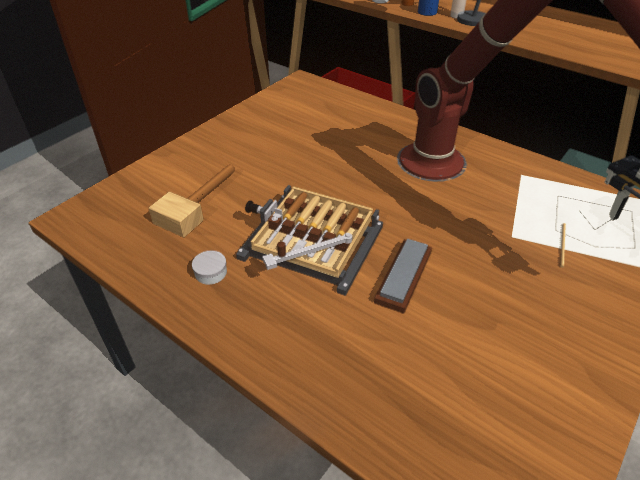

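The top view shows the keeper knob at about (326,200), the pivot at (298,268), the pull knob at about (413,243), and the frame corners at (277,240), (307,337), (417,298) and (380,205). The scene view shows the pull knob at about (251,207) and the keeper knob at about (282,248).

Run:
```python
from h import *
t=load('top0');s=load('scene0')
for n,uv,z in(('kk',(326,199),131),('piv',(298,268),100),('pull',(413,243),62),('tin',(388,169),38),('mal',(477,190),60),('malend',(504,286),20)): print(n,atz(t,uv,z).round(1))
C=np.array([atz(t,uv,40)[:2] for uv in((277,240),(307,337),(417,298),(380,205))]);print(C,C.mean(0))
print('kk',tri([(t,(326,199)),(s,(282,247))]));print('pull',tri([(t,(413,243)),(s,(252,207))]))
d=[C[0]-C[1],C[3]-C[2]];print([np.arctan2(v[1],v[0]) for v in d])
st=ctrl.get_state(); c=snap('wrist','w_');T=rot(st['ee_rot']);print('cam in tool',T.inv().apply(c['eye']-st['ee_pos']),(T.inv()*rot(c['orientation'])).as_matrix().round(2),c['camera_matrix'][0,0])
```

```text
kk [673.6 -33.2 131. ]
piv [524.9  45.8 100. ]
pull [ 563.7 -232.3   62. ]
tin [ 761.7 -199.    38. ]
mal [ 680.  -406.1   60. ]
malend [ 443.6 -447.3   20. ]
[[ 606.69466599   93.4301473 ]
 [ 368.25056003   41.1427651 ]
 [ 433.96271683 -228.58737815]
 [ 670.18909323 -167.62773819]] [519.77425902 -65.41055099]
kk (array([677.30105399, -33.4100186 , 116.92030673]), [array([-0.1,  0.1]), array([-0.1, -0. ])])
pull (array([ 566.07390325, -235.40541267,   59.08661932]), [array([ 1. , -0.9]), array([1.1, 0.2])])
[np.float64(0.21586887709549607), np.float64(0.2525463158887052)]
cam in tool [  84.90640478   -0.20393317 -196.46165189] [[ 0.    0.95  0.3 ]
 [ 1.   -0.   -0.  ]
 [ 0.    0.3  -0.95]] 380.0059033437919
```

```bash
cat >> h.py <<'E'
def down(a):  # tool z down, tool x at world angle a
    x=np.array([np.cos(a),np.sin(a),0]);z=np.array([0,0,-1.]);y=np.cross(z,x)
    q=R.from_matrix(np.c_[x,y,z]).as_quat();return [q[3],q[0],q[1],q[2]]
E
python3 - <<'E'
from h import *
a=np.pi+0.235
for i,p in enumerate([(560,-10,230),(560,-200,230)]):
    ctrl.reach(p,down(a)); ctrl.wait(.3); snap('wrist',f'w{i}')
st=ctrl.get_state();print(st['time'],st['ee_pos'],st['qpos'],st['ft_force'])
for i in(0,1):
    c=load(f'w{i}'); print(proj(c,[[677,-33,131],[525,46,114],[563,-233,62]]).round(0))
E
```

```text
4.0167 [ 560.37064622 -198.65402887  230.09118077] [ 0.24681701  0.49007349  0.09171541  1.53130878 -0.04834372  1.12234831
  2.15671192] [-0.51872094  0.36140984 -0.37960611]
[[264. 347.]
 [394. 201.]
 [ 90. 161.]]
[[462. 387.]
 [599. 251.]
 [284. 205.]]
```

View pics/w0.png

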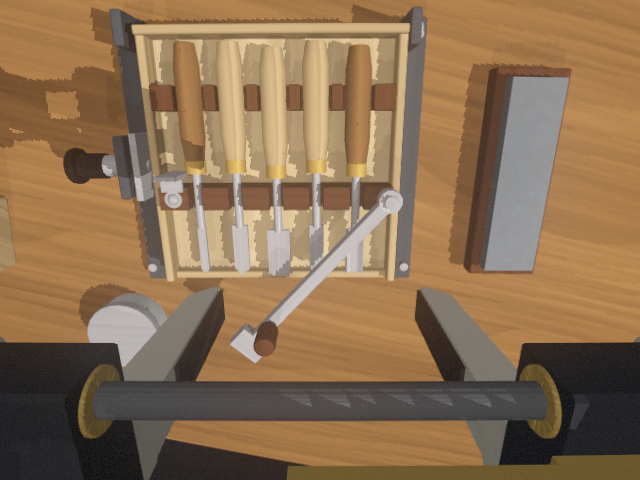

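View pics/w1.png

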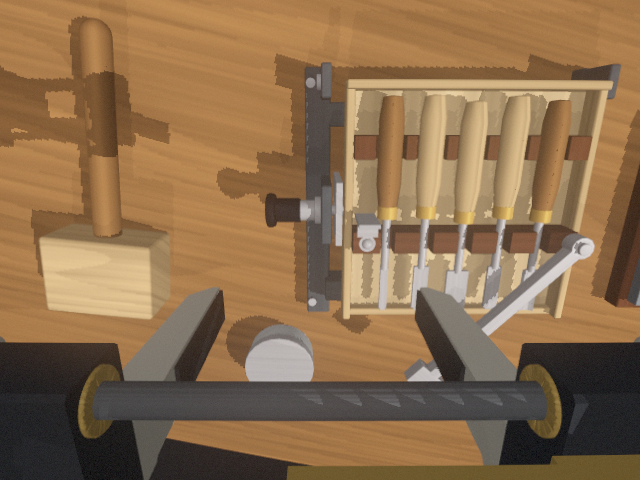

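w0 shows the pivot cap at (391,201), the top of the keeper knob at (264,346), the collar's outer disc at about (77,166), and the catch ball at (173,200). w1 shows the pivot at (579,246), the collar at (271,210), the middle of the grip at (289,210), the catch at (367,243), and frame screws at (311,83) and (312,302).

Run:
```python
from h import *
t,s,a,b=map(load,('top0','scene0','w0','w1'))
def p(n,o): X,r=tri(o);print(n,X.round(1),[list(map(float,x)) for x in r]);return X
piv=p('piv',[(a,(391,201)),(b,(579,246)),(t,(297.5,268))])
kk=p('kktop',[(a,(264,347)),(t,(326,199)),(s,(282,245))])
p('catch',[(a,(173,200)),(b,(367,243))])
p('trayNear-y corner',[(a,(137,28)),(b,(349,83))]); 
p('tray far -y corner',[(a,(171,277)),(b,(346,316))])
p('tray far +y corner',[(a,(392,277)),(b,(560,316))])
p('tray near+y corner',[(a,(407,28)),(b,(608,84))])
p('screw far -y',[(a,(153,267)),(b,(312,302))])
pg=p('grip',[(a,(96,166)),(b,(289,210)),(t,(413,243))])
p('collar',[(a,(77,166)),(b,(271,210)),(s,(249,206))])
for z in(58,62,66):print(atz(b,(289,210),z),atz(b,(271,210),z),atz(a,(79,166),z))
w=kk-piv;print('len',np.hypot(*w[:2]),'ang',np.arctan2(w[1],w[0]))
```

```text
piv [528.6  48.5  87.1] [[-1.1, -1.7], [0.8, -0.5], [-0.5, -0.7]]
kktop [677.7 -32.6 125.6] [[0.6, -2.9], [-0.4, -1.1], [-0.2, -0.5]]
catch [ 577.9 -146.5   75.7] [[0.1, -0.7], [-0.1, 0.6]]
trayNear-y corner [ 440.1 -200.2   62. ] [[-0.0, 0.6], [0.1, -0.6]]
tray far -y corner [ 664.7 -143.3   62.6] [[-0.2, 0.7], [0.1, -0.7]]
tray far +y corner [609.4  78.7  66.5] [[-0.1, 0.6], [0.1, -0.6]]
tray near+y corner [385.6  25.5  63.6] [[0.2, -0.5], [-0.3, 0.4]]
screw far -y [ 678.7 -178.3   19.8] [[-0.1, 0.3], [0.1, -0.3]]
grip [ 566.  -229.3   60.7] [[-1.6, -1.6], [-1.6, -1.2], [-1.5, -0.7]]
collar [ 571.  -244.9   61.7] [[-0.0, -0.1], [-0.4, 0.3], [0.2, 0.0]]
[ 567.40657845 -227.50190487   58.        ] [ 571.62218989 -244.86126215   58.        ] [ 571.61482359 -245.24401446   58.        ]
[ 566.43422827 -227.40445291   62.        ] [ 570.60408367 -244.57539257   62.        ] [ 570.59166107 -242.90319122   62.        ]
[ 565.46187809 -227.30700095   66.        ] [ 569.58597744 -244.28952299   66.        ] [ 569.56849854 -240.56236799   66.        ]
len 169.69906410626868 ang -0.49799776865988066
```

Fit: yaw ≈ 0.240, rack origin ≈ (525,-60), keeper angle ≈ 0.83, pull grip ≈ (566,-228.5,62). These agree with the given dimensions. Next I grasp the keeper knob.

```bash
cat >> h.py <<'E'
PIV=np.array([528.6,48.5]);YAW=0.240
def kp(th,z=105,r=170):
    a=YAW-np.pi/2+th
    return [*(PIV+r*np.array([np.cos(a),np.sin(a)])),z],down(a+np.pi)
def show(n=''):
    s=ctrl.get_state();print(n,round(s['time'],2),s['ee_pos'].round(1),'F',s['ft_force'].round(1),'w',round(s['width'],1));return s
E
python3 - <<'E'
from h import *
p,q=kp(.833,200);ctrl.reach(p,q);show()
p,q=kp(.833);ctrl.move_l(p,q,v=120);show()
ctrl.grasp();ctrl.wait(.2);s=show('grasped');print(s['qpos'])
snap('scene','s1')
E
```

```text
4.91 [677.6 -34.5 200.2] F [ 0.3 -0.7  0.2] w 93.1
 5.85 [678.7 -33.1 106.1] F [ 1.   0.3 -0.8] w 92.9
grasped 7.5 [678.  -32.7 105. ] F [-0.7  0.1 -1. ] w 0.5
[-0.11016737  0.74688885  0.23386282  1.43190842 -0.19010108  0.98492487
  1.24188154]
```

Run:
```python
from h import *
c=snap('wrist','w2');im=cv2.imread('pics/s1.png')[160:330,170:400];im=cv2.resize(im,None,fx=2,fy=2)
w=cv2.imread('pics/w2.png'); im2=np.zeros((480+340,640,3),np.uint8)
im2[:480]=w;im2[480:,:460]=im;cv2.imwrite('pics/v1.png',cv2.resize(im2,None,fx=.73,fy=.73,interpolation=cv2.INTER_AREA))
```

```text
(no output)
```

View pics/v1.png

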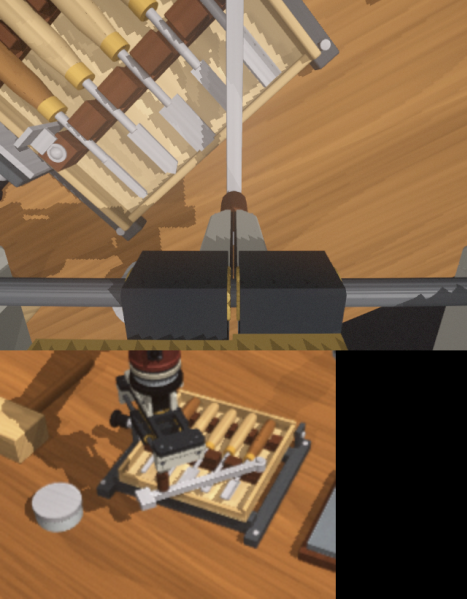

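Fingers closed at about (318,330) in full-image pixels, but the knob sits on their pivot side at about (320,275). They are aligned sideways and missed along the bar, so I re-measure the knob.

Run:
```python
from h import *
t,s,a,w=map(load,('top0','scene0','w0','w2'))
tool=[678,-32.7,105]
print('proj tool tip',proj(w,[[678,-32.7,97],[678,-32.7,131],[677,-33,131]]).round(0))
for r in(263,270,275,285):
    print(r,[atz(w,(319,r),z).round(1) for z in(93,131)])
for uv in((264,347),(262,342),(266,337),(269,328)): print(uv,[atz(a,uv,z).round(1)[:2] for z in(93,114,131)])
for uv in((326,199),(325,203)): print(uv,[atz(t,uv,z).round(1)[:2] for z in(93,114,131)])
st=ctrl.get_state();print(rot(st['ee_rot']).as_matrix().round(3),w['eye'])
def up(n,c,box,f):
    x0,y0,x1,y1=box;return cv2.resize(cv2.imread(f'pics/{n}.png')[y0:y1,x0:x1],(400,300),interpolation=cv2.INTER_CUBIC)
A=up('w0',a,(220,300,320,375),4);B=up('w2',w,(270,225,370,300),4);C=up('top0',t,(305,180,345,210),10);D=up('scene0',s,(255,225,315,270),6)
cv2.imwrite('pics/v2.png',np.vstack([np.hstack([A,B]),np.hstack([C,D])]))
```

```text
proj tool tip [[320. 274.]
 [320. 300.]
 [318. 299.]]
263 [array([673.3, -30.5,  93. ]), array([660.5, -23.5, 131. ])]
270 [array([677.1, -32.6,  93. ]), array([663.7, -25.3, 131. ])]
275 [array([679.9, -34.1,  93. ]), array([666. , -26.5, 131. ])]
285 [array([685.6, -37.2,  93. ]), array([670.6, -29. , 131. ])]
(264, 347) [array([702.8, -32.9]), array([688.6, -32.7]), array([677.1, -32.5])]
(262, 342) [array([697.6, -36. ]), array([683.7, -35.6]), array([672.5, -35.2])]
(266, 337) [array([691. , -33.2]), array([677.5, -32.9]), array([666.6, -32.8])]
(269, 328) [array([680.2, -32.2]), array([667.5, -32.1]), array([657.1, -31.9])]
(326, 199) [array([684. , -34.3]), array([678.2, -33.7]), array([673.6, -33.2])]
(325, 203) [array([674.4, -31. ]), array([668.9, -30.4]), array([664.4, -30. ])]
[[-0.879  0.478 -0.   ]
 [ 0.478  0.879  0.   ]
 [ 0.     0.    -1.   ]] [603.26807518   7.69798749 301.46536796]
```

View pics/v2.png

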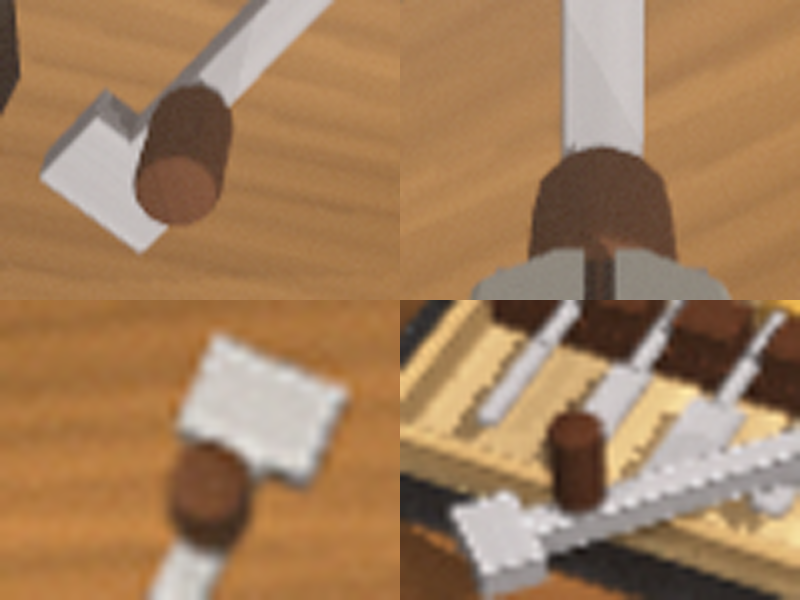

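Run:
```python
from h import *
a=np.pi+0.235
b=load('w1');st=([560.37,-198.65,230.09],rot(down(a)))
for x in(-7.5,7.5):
  for z in(8,-11,-40,40): print(x,z,(proj(b,[st[0]+st[1].apply([x,y,z]) for y in(-46.5,46.5)])).round(0).tolist())
st=ctrl.get_state();w=load('w2');Rr=rot(st['ee_rot'])
for x in(-7.5,7.5):
  for z in(8,-11,-40): print('w2',x,z,(proj(w,[st['ee_pos']+Rr.apply([x,y,z]) for y in(-10,10)])).round(0).tolist())
s=load('scene0');print('scene TCP',proj(s,[st['ee_pos'],st['ee_pos']+[0,0,-8],[677,-33,131],[677,-33,97]]).round(0).tolist())
im=cv2.imread('pics/s1.png')[170:290,230:330];cv2.imwrite('pics/v3.png',np.hstack([cv2.resize(im,(400,480),interpolation=cv2.INTER_CUBIC),cv2.resize(cv2.imread('pics/w2.png')[200:360,250:390],(400,457),interpolation=cv2.INTER_CUBIC)[:,:] if 0 else cv2.resize(cv2.imread('pics/w2.png')[200:360,250:390],(400,480),interpolation=cv2.INTER_CUBIC)]))
```

```text
-7.5 8 [[240.0, 285.0], [398.0, 286.0]]
-7.5 -11 [[232.0, 300.0], [405.0, 300.0]]
-7.5 -40 [[219.0, 328.0], [418.0, 328.0]]
-7.5 40 [[249.0, 265.0], [388.0, 266.0]]
7.5 8 [[238.0, 261.0], [400.0, 262.0]]
7.5 -11 [[231.0, 274.0], [407.0, 275.0]]
7.5 -40 [[216.0, 299.0], [421.0, 299.0]]
7.5 40 [[248.0, 244.0], [390.0, 244.0]]
w2 -7.5 8 [[303.0, 286.0], [337.0, 286.0]]
w2 -7.5 -11 [[301.0, 300.0], [338.0, 300.0]]
w2 -7.5 -40 [[298.0, 328.0], [341.0, 328.0]]
w2 7.5 8 [[302.0, 262.0], [337.0, 262.0]]
w2 7.5 -11 [[301.0, 274.0], [339.0, 275.0]]
w2 7.5 -40 [[298.0, 299.0], [342.0, 299.0]]
scene TCP [[282.0, 251.0], [282.0, 253.0], [282.0, 243.0], [283.0, 253.0]]
```

View pics/v3.png

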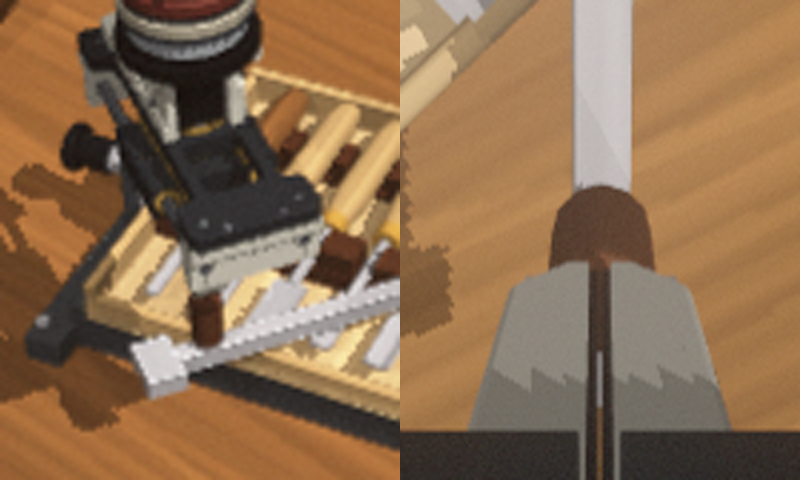

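The fingers closed above the knob. Both wrist views and the scene view put the real fingertips about 31 mm behind the reported TCP. The text puts them 8 mm ahead of it. I trust the pictures, go lower and confirm by the finger width.

Run:
```python
from h import *
ctrl.open_gripper()
for z in(85,70):
    p,q=kp(.833,z);ctrl.move_l(p,q,v=80);s=show(z)
    if abs(s['ft_force']).max()>10: raise SystemExit
ctrl.grasp();show('grasped');snap('wrist','w3')
```

```text
85 9.47 [677.2 -32.6  83.8] F [ 0.4 -0.2 -0.1] w 92.9
70 9.81 [677.3 -32.6  69.1] F [-0.7 -1.  -0.1] w 93.1
grasped 10.94 [678.  -32.6  70. ] F [0.1 0.2 0.1] w 19.5
```

Width is 19.5 mm, so the knob is gripped. Next I swing it shut.

Run:
```python
from h import *
for th in(.69,.55,.41,.27,.14,.07,0.0,-.012):
    p,q=kp(th,70);ctrl.move_l(p,q,v=100 if th>.1 else 60);s=show(th)
    e=s['ee_pos'][:2]-PIV;print('   ang',round(np.arctan2(e[1],e[0])-YAW+np.pi/2,3),np.hypot(*e).round(1))
    if np.linalg.norm(s['ft_force'])>45: break
ctrl.wait(.2);show()
snap('wrist','w4')
```

```text
0.69 11.38 [664.9 -52.9  70. ] F [0.1 0.8 0.3] w 19.6
   ang 0.691 169.9
0.55 11.78 [649.8 -70.3  70. ] F [-0.6  1.6  0.1] w 19.8
   ang 0.555 169.7
0.41 12.17 [632.  -85.8  70. ] F [-0.6  1.5 -0. ] w 19.2
   ang 0.416 169.5
0.27 12.56 [612.2 -98.8  70. ] F [-1.1  0.7  0.4] w 19.3
   ang 0.277 169.4
0.14 12.93 [ 592.3 -108.2   69.9] F [-1.2  2.7  0.5] w 19.5
   ang 0.146 169.1
0.07 13.28 [ 579.7 -112.6   70. ] F [-2.8  4.5  2.3] w 19.2
   ang 0.067 169.0
0.0 13.63 [ 570.2 -115.3   70. ] F [ 1.4  5.2 -0.5] w 19.3
   ang 0.009 169.0
-0.012 13.88 [ 570.3 -115.3   70. ] F [ 4.1  5.5 -3.5] w 19.1
   ang 0.009 169.0
 14.08 [ 570.3 -115.3   70. ] F [ 4.8  6.1 -3.2] w 19.3
```

Run:
```python
from h import *
for th in(-.03,-.045):
    p,q=kp(th,70);ctrl.move_l(p,q,v=60);ctrl.wait(.1);s=show(th)
p,q=kp(0.009,70,169);ctrl.move_l(p,q,v=60);show('relax')
ctrl.open_gripper();p,q=kp(0.009,130,169);ctrl.move_l(p,q,v=150);show('up')
snap('wrist','w5');snap('scene','s5')
c=load('w5');print(proj(c,[[570.3,-115.3,131],[577.9,-146.5,76]]))
w=cv2.imread('pics/w5.png');w[300:,:300]=cv2.resize(cv2.imread('pics/s5.png')[170:290,220:370],(300,240))[:180]
cv2.imwrite('pics/v5.png',w)
```

```text
-0.03 14.48 [ 570.4 -115.2   70.1] F [ 9.5  5.9 -5.9] w 19.6
-0.045 14.83 [ 570.2 -115.1   70.7] F [11.9  5.9 -6.2] w 19.5
relax 15.13 [ 570.6 -114.7   69.9] F [-0.9  5.6 -0.3] w 19.5
up 16.93 [ 569.8 -114.9  129.6] F [0.1 1.  0.1] w 93.2
[[320.08021906 280.78947119]
 [319.46297158 291.17160116]]
```

View pics/v5.png

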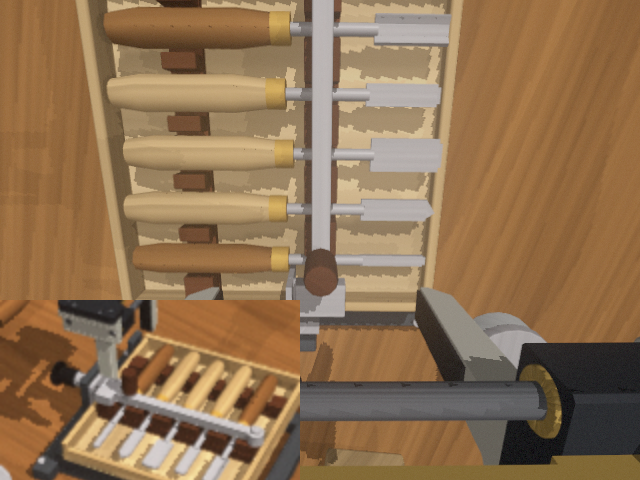

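The keeper is shut. The bar runs along the comb to the catch block, with the knob at (320,270), and it stayed put under a push that rose to about 12 N. All five chisels lie in their notches. Next is the pull knob.

Run:
```python
from h import *
q=down(YAW+.004+np.pi/2)
ctrl.reach([566.3,-228.2,130],q);show()
for z in(60,14):
    ctrl.move_l([566.3,-228.2,z],q,v=90);s=show(z)
    if np.linalg.norm(s['ft_force'])>12: break
else:
    ctrl.grasp();ctrl.wait(.1);show('grasp')
snap('scene','s6');snap('wrist','w6')
```

```text
17.55 [ 565.4 -229.1  128.9] F [-0.   2.1 -0.4] w 93.1
60 18.48 [ 566.8 -228.5   60.5] F [0.1 0.6 0.9] w 93.2
14 19.13 [ 566.5 -228.5   14.1] F [-0.3 -0.5  0.6] w 93.0
grasp 20.32 [ 566.7 -228.1   14. ] F [ 1.2 -0.  -0.5] w 23.3
```

Run:
```python
from h import *
q=down(YAW+.004+np.pi/2);y=np.array([-np.sin(YAW+.004),np.cos(YAW+.004),0])
p0=np.array([566.5,-228.2,14])
for d in(5,10,13,15,17,19):
    ctrl.move_l(p0-d*y,q,v=40);ctrl.wait(.15);s=show(d)
    print('   travel',-(s['ee_pos']-p0)@y,'pull',s['ft_force']@y)
    if s['ft_force']@y>26: break
snap('scene','s7');snap('top','t7')
def cr(n,x,y0):return cv2.resize(cv2.imread(f'pics/{n}.png')[y0:y0+75,x:x+100],(400,300),interpolation=cv2.INTER_CUBIC)
cv2.imwrite('pics/v7.png',np.vstack([np.hstack([cr('s6',225,165),cr('s7',225,165)]),np.hstack([cr('top0',355,205),cr('t7',355,205)])]))
```

```text
5 20.85 [ 566.7 -228.5   13.9] F [-1.5  6.   4.2] w 23.4
   travel 0.3347638835493636 pull 6.164791109195346
10 21.27 [ 567.6 -232.    13.9] F [-1.4  7.8  5.4] w 23.3
   travel 3.899880232510587 pull 7.928169635299519
13 21.68 [ 568.  -234.    13.9] F [-2.4  8.9  5.5] w 23.1
   travel 6.015802525354102 pull 9.239824136207984
15 22.07 [ 568.4 -235.4   13.9] F [-3.6 10.   7.5] w 23.1
   travel 7.441909298904824 pull 10.5294115872312
17 22.48 [ 568.7 -236.8   13.9] F [-3.  11.1  7.3] w 23.4
   travel 8.870724561635857 pull 11.514442379529925
19 22.88 [ 569.  -238.2   13.8] F [-4.  11.7  8.3] w 23.2
   travel 10.284553457059127 pull 12.334291972322472
```

View pics/v7.png

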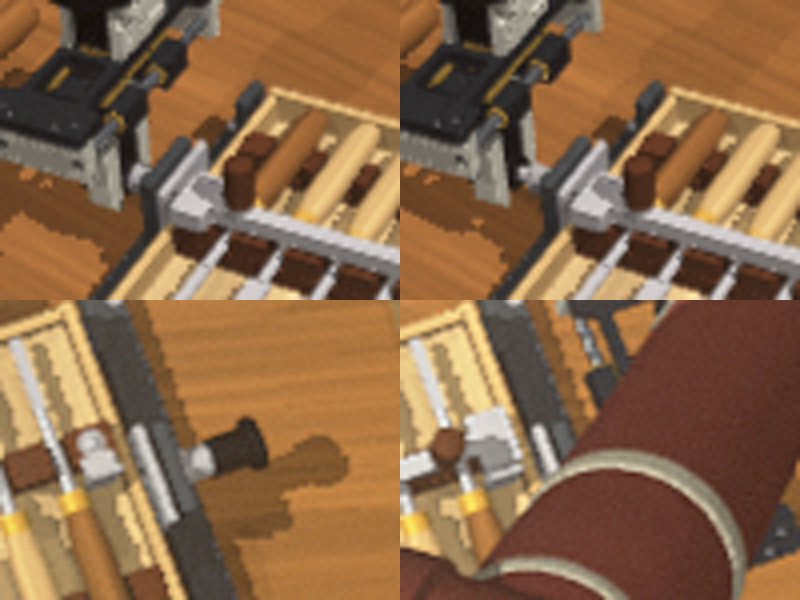

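The scene crop shows the knob moving outward with the fingers. The arm is compliant, and at 10.3 mm of travel it reads 12 N, which matches the spring. I keep pulling until travel stalls at the stop.

Run:
```python
from h import *
q=down(YAW+.004+np.pi/2);y=np.array([-np.sin(YAW+.004),np.cos(YAW+.004),0])
p0=np.array([566.5,-228.2,14]);T=[]
for d in(22,24,26,28,30,32):
    ctrl.move_l(p0-d*y,q,v=40);ctrl.wait(.2);s=show(d);t=-(s['ee_pos']-p0)@y;T.append(t)
    print('   travel',t,'pull',s['ft_force']@y)
    if s['ft_force']@y>20 or (len(T)>2 and T[-1]-T[-3]<.4): break
snap('scene','s8');snap('wrist','w8')
```

```text
22 23.43 [ 569.6 -240.2   13.9] F [-4.4 12.   9.7] w 23.5
   travel 12.395051165584434 pull 12.700849298375132
24 23.88 [ 569.7 -241.1   13.8] F [-5.1 12.7 10.7] w 23.4
   travel 13.268559673081363 pull 13.605400387133749
26 24.32 [ 569.6 -241.    13.8] F [-6.7 15.1 12.1] w 23.1
   travel 13.132883141850826 pull 16.236701718110123
28 24.77 [ 569.6 -240.8   13.8] F [-7.  17.9 14.6] w 23.0
   travel 12.96945074482821 pull 19.117176057861563
```

Run:
```python
from h import *
ctrl.wait(.5);s=show()
def cr(n,x,y0,w=80,h=60):return cv2.resize(cv2.imread(f'pics/{n}.png')[y0:y0+h,x:x+w],(400,300),interpolation=cv2.INTER_CUBIC)
cv2.imwrite('pics/v8.png',np.vstack([np.hstack([cr('s6',235,175),cr('s8',235,175)]),np.hstack([cr('w8',0,0,640,480),cr('s8',120,130,320,240)])]))
```

```text
25.38 [ 569.6 -240.8   13.8] F [-7.1 18.7 13.6] w 22.8
```

View pics/v8.png

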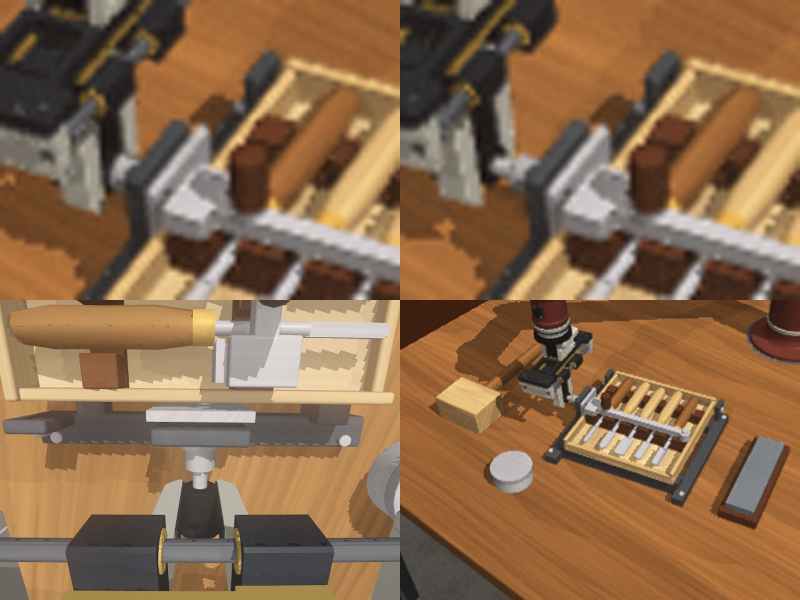

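The knob is held between the fingers with the bare neck showing, and the keeper is shut. The tray is flat, the chisels are in place, and the mallet, tin and stone look untouched. I hand in now.

```bash
python3 -c "
from h import *
ctrl.job_done();show()"
```

```text
the job is handed in; nothing more can be done
the job is handed in; nothing more can be done
```

I swung the keeper shut first, then gripped the pull knob, drew the plunger back to its stop and handed the job in while still holding it there, at about 25.4 s.

- **Keeper:** It passed the ball catch and then stopped dead. It did not move under a push that rose to about 12 N. After I let go, the picture showed the bar lying over the shanks with its end on the catch.
- **Plunger:** It travelled about 13 mm. The pull matched the spring up to 13.6 N, then rose to about 20 N with no further movement, so it is at its stop. The fingers were still closed on the grip at 22.8 mm.
- **Surroundings:** The last pictures show the tray flat, the chisels in their notches, and the mallet, tin and stone undisturbed.

**Disagreements:**
- **Fingertips:** They stand about 31 mm behind the reported TCP, not 8 mm ahead as the text says. My first try at the keeper knob therefore closed just above it. I corrected the height from the images, and the finger widths then matched both knobs.
- **Plunger travel:** It read 13.1 mm rather than 14 mm. I put this down to the fingers tilting under load and to uncertainty in the starting position.
- **Keeper stop:** It came at 0.009 rad on my estimated angle scale, which is within the error of my yaw measurement.

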